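Fetch the sample jar from behind the reagent bottles for weighing

ROBOT

A 6-joint arm with a two-finger parallel gripper is mounted at the origin on the work surface. World frame = base frame: x ahead of the robot, y to its left, z up, the work surface at z = 0. Lengths are in m, angles in rad, forces in N, time in s.
With the tool pointing down it reaches from about 0.35 to 0.775 m from the base axis. Payload 7.3 kg.
Tool frame: the origin (TCP) lies at the very end of the fingers, on their centre line; the grasp point (between the pads) lies 19 mm behind it; z points along the fingers, y is the line along which they close (so a half turn about z gives the same grasp; the last joint's range is limited). The gripper opens to 92 mm and grips with 3 to 60 N. Pads are 19 mm wide; open, the fingers measure 130 mm over their backs; the gripper's body (75 mm by 190 mm) begins 47 mm behind the grasp point.
Start: joints at [1.188, 0.342, 1.524, -0, 1.275, -0.146], TCP at [0.123, 0.51, 0.227] pointing down, gripper open.
Joint ranges: [-2.53, 2.53], [-0.77, 2.02], [0.04, 2.7], [-1, 4.14], [0.28, 2.66], [-3.11, 3.11]. Speed limits (rad/s): [2.57, 2.57, 3.14, 3.14, 3.14, 3.14].

INTERFACE

Orientations are given as [roll, pitch, yaw] about the fixed x, y, z axes, in that order (R = Rz(yaw) Ry(pitch) Rx(roll)).
In Python, from cell import robot gives the robot as it stands.
- The arm moves only by the tool apply_moves, never from a script. Its argument "motion" is text: rows parted by semicolons, each of 7 numbers parted by spaces: the opening in per cent of the stroke, from 0 (shut) to 100 (fully open), then the shift along the tool's x, y, z in cm, then the turn, a rotation vector about the tool's x, y, z in rad. A call has 1 to 20 rows; each row shifts and turns the commanded pose from where the row before left it, along the tool's axes as they then stand; what a row does not reach is not made up. A row lasts 1/8 s, in which the tool goes at most 62.5 mm and 10.7 degrees, less where a joint would pass 70% of its speed; a pose out of reach is approached as far as the arm can. A call with a gripper value outside its range is refused whole. The fingers move at their own pace and stop on an object; "force" is the grip in N (left out, the last holds). Time passes only in rows, so rows that do not move let the fingers close. It gives the time, the measured TCP pose, the force, the opening and the grip force at its end, in the units of the state.
- robot.observe(): the state, without advancing time (a new reading comes with each control period).
- robot.read_camera(name): name is "scene" or "side" or "wrist"; returns a dict with "img" (400x640x3 uint8, red, green, blue), "fovy" (degrees; the focal length in pixels is half the picture's height over the tangent of half this angle, whatever the lens; pixels are square), "cx", "cy" (the principal point, pixels), "R" (3x3) and "t" (3): a world point X has camera coordinates R X + t; the wrist camera has in their place "hand_eye" (4x4, takes a point from camera to tool coordinates, whose origin is the TCP and whose axes are the flange's). Camera axes: x right, y down, z forward; pixel columns grow to the right and rows downward; lengths in m; the calibration is good to about 2 mm. A picture is of the moment at which its call begins: read the wrist's pose just before it. There is no depth.
- robot.hand_in(): hands the job in; it is judged then, once.
Trained networks look in a picture, given as the dict that the camera call returned (one of the last four; its "shot" number tells which), for a name from the list of things; names that differ only in an ending like _2 or _b are one class to them, and where a whole thing is asked for, a point or a joint stands for the part that bears it (a point fixed in the world has none). Each returns a list of dicts, best first, with "score" (0 to 1); they miss things now and then, are a little off and sometimes report something else, mostly with a low value. They report only what shows in the picture. A call takes as long as a camera call. They do not tell look-alikes from the thing itself.
- robot.search_frame(target, picture): "centre" ([x, y, z] in m, in world coordinates, good to about 4 mm: the middle of the surface that is visible of it).
- robot.trace(target, picture): "pixels" (400x640 bool, what is visible of it).
The state is a dict: "time": time; "qpos": joint angles; "qvel": joint speeds; "joint_efforts": joint torques, N m; "tool_pos": TCP position; "tool_rot": TCP orientation; "contact_force": force on the tool from outside, world axes, zero at the start; "torque": the same for the moment, N m; "opening": finger opening in m; "grip_force": force on a finger pad.
Only numpy, scipy, OpenCV 4.12 (cv2) and the standard library are available. Lean on these libraries where they do the work, as an engineer would, in place of code of your own. Each camera call takes 0.05 s, during which the arm holds its last target. There are 200 camera calls.

TASK

The small green-lidded jar is hemmed in by three amber bottles: first stand all three bottles on the black side mat, then set the jar in the middle of the balance's round steel pan, and after that put the bottles back in the grey tray, each centred on the disc of its own cap's colour (they may have been standing on the wrong ones). Keep the bottles and the jar upright, set them down rather than drop them, and do not shift or tip the glass flask.

Things in the scene. Friction and masses are not known exactly. Their poses are not given: they have to be found in the camera images.
- bottle_red_mid (a point): Amber glass bottle, red cap, white label band, 126 mm tall, about 0.2 kg, loose. Point on its axis 63 mm above the base; z up. Body 52 mm across up to 70 mm above the base, shoulder to a 26 mm neck at 84 mm; cap 32 mm across, 96 to 126 mm above the base (33 to 63 above this point), good to grip from above. Starts on any of the discs, 64 mm from the jar, 90 mm or more from other bottles (axes).
- bottle_blue_mid (a point): Amber glass bottle, blue cap, white label band, 126 mm tall, about 0.2 kg, loose. Point on its axis 63 mm above the base; z up. Body 52 mm across up to 70 mm above the base, shoulder to a 26 mm neck at 84 mm; cap 32 mm across, 96 to 126 mm above the base (33 to 63 above this point), good to grip from above. Starts on any of the discs, 64 mm from the jar, 90 mm or more from other bottles (axes).
- bottle_yellow_mid (a point): Amber glass bottle, yellow cap, white label band, 126 mm tall, about 0.2 kg, loose. Point on its axis 63 mm above the base; z up. Body 52 mm across up to 70 mm above the base, shoulder to a 26 mm neck at 84 mm; cap 32 mm across, 96 to 126 mm above the base (33 to 63 above this point), good to grip from above. Starts on any of the discs, 64 mm from the jar, 90 mm or more from other bottles (axes).
- jar_mid (a point): Small white plastic jar with a green lid, 44 mm across, 36 mm tall, about 0.06 kg, loose. Point on its axis, 18 mm above its base; z up. It stands on the tray floor (5 mm above the table) with the tall bottles to its left, right and front, so that a gripper cannot reach down to it until they are gone.
- disc_red: Flat red disc, 76 mm across, 3 mm thick, fixed on the floor of the fixed grey tray (174 x 224 mm, rim 14 mm high, floor 5 mm thick): the place of the red-capped bottle. Origin at the centre of its underside, 5 mm above the table; z up; its top is 3 mm above the origin.
- disc_blue: Flat blue disc, 76 mm across, 3 mm thick, fixed on the floor of the fixed grey tray (174 x 224 mm, rim 14 mm high, floor 5 mm thick): the place of the blue-capped bottle. Origin at the centre of its underside, 5 mm above the table; z up; its top is 3 mm above the origin.
- disc_yellow: Flat yellow disc, 76 mm across, 3 mm thick, fixed on the floor of the fixed grey tray (174 x 224 mm, rim 14 mm high, floor 5 mm thick): the place of the yellow-capped bottle. Origin at the centre of its underside, 5 mm above the table; z up; its top is 3 mm above the origin.
- mat: Flat black rubber mat, 300 mm (its x axis) by 120 mm (its y axis), 2 mm thick, fixed on the table left or right of the tray: the side area for the bottles. Origin at the centre of its underside; z up. A bottle is on it when its axis is within 135 mm of the centre along x and 45 mm along y: room for three in a row 90 mm apart.
- pan (a point): Round steel pan, 120 mm across, of the white balance. Point: centre of the pan's top face, 68 mm above the table; z up. Pan rigid, balance fixed on the other side of the tray from the mat; its body, 220 mm along this frame's x by 160 mm along y, is centred 30 mm towards -x from the pan and lies 10 mm below the pan's top.
- flask_mid (a point): Conical glass flask with an orange stopper, 104 mm tall, 64 mm across its foot, 32 mm at its rim 92 mm up; loose, to be left alone. It stands on the table between the robot and the tray, left or right of the middle. Point on its axis, 52 mm above its base; z up.
Not all that is in view belongs to the job. What is shaped like the part that bears bottle_yellow_mid but purple is not meant.

How it is judged:
On the way, in this order (a step that is already met when the one before it is completed fails the run):
1. all three bottles stand released on the black mat (x of bottle_red_mid in the frame of mat between -0.135 and 0.135 m and y of bottle_red_mid in the frame of mat between -0.045 and 0.045 m and z of bottle_red_mid in the frame of mat between 0.058 and 0.072 m and angle between each of bottle_red_mid, bottle_blue_mid, bottle_yellow_mid's own z axis and vertical below 0.1 rad and linear speed of each of bottle_red, bottle_blue, bottle_yellow below 0.03 m/s and contact force between the fingers and bottle_red below 0.05 N and x of bottle_blue_mid in the frame of mat between -0.135 and 0.135 m and y of bottle_blue_mid in the frame of mat between -0.045 and 0.045 m and z of bottle_blue_mid in the frame of mat between 0.058 and 0.072 m and contact force between the fingers and bottle_blue below 0.05 N and x of bottle_yellow_mid in the frame of mat between -0.135 and 0.135 m and y of bottle_yellow_mid in the frame of mat between -0.045 and 0.045 m and z of bottle_yellow_mid in the frame of mat between 0.058 and 0.072 m and contact force between the fingers and bottle_yellow below 0.05 N), for 0.2 s.
2. with the bottles still on the mat, the jar stands released in the middle of the balance pan (all of step 1 and horizontal distance between jar_mid and pan below 0.02 m and z of jar_mid in the frame of pan between 0.012 and 0.024 m and angle between jar_mid's own z axis and vertical below 0.1 rad and linear speed of jar below 0.03 m/s and contact force between the fingers and jar below 0.05 N), for 0.2 s.
3. each bottle stands released on the disc of its cap's colour, the jar still on the pan (horizontal distance between bottle_red_mid and disc_red below 0.015 m and z of bottle_red_mid in the frame of disc_red between 0.06 and 0.072 m and angle between each of bottle_red_mid, bottle_blue_mid, bottle_yellow_mid, jar_mid's own z axis and vertical below 0.1 rad and linear speed of each of bottle_red, bottle_blue, bottle_yellow, jar below 0.03 m/s and contact force between the fingers and bottle_red below 0.05 N and horizontal distance between bottle_blue_mid and disc_blue below 0.015 m and z of bottle_blue_mid in the frame of disc_blue between 0.06 and 0.072 m and contact force between the fingers and bottle_blue below 0.05 N and horizontal distance between bottle_yellow_mid and disc_yellow below 0.015 m and z of bottle_yellow_mid in the frame of disc_yellow between 0.06 and 0.072 m and contact force between the fingers and bottle_yellow below 0.05 N and horizontal distance between jar_mid and pan below 0.02 m and z of jar_mid in the frame of pan between 0.012 and 0.024 m and contact force between the fingers and jar below 0.05 N), for 0.2 s.
At the end, for the whole second after the job is handed in: Each bottle stands upright (within 0.1 rad), released and at rest on the disc of its cap's colour, its axis within 15 mm of the disc's centre; the jar stands upright, released and at rest on the balance pan within 20 mm of the pan's centre; the flask stands within 20 mm of where it was (all of step 3 and distance of flask_mid from where it was at the start of the episode below 0.02 m and angle between flask_mid's own z axis and vertical below 0.1 rad); the robot touches nothing.
It fails at once if a bottle or the jar is tipped more than 0.5 rad (angle between any of bottle_red_mid, bottle_blue_mid, bottle_yellow_mid, jar_mid's own z axis and vertical above 0.5 rad).
It fails at once if a bottle or the jar is dropped (moves faster than 0.7 m/s out of the fingers, a fall of some 25 mm) ((linear speed of bottle_red above 0.7 m/s and contact force between the fingers and bottle_red below 0.01 N) or (linear speed of bottle_blue above 0.7 m/s and contact force between the fingers and bottle_blue below 0.01 N) or (linear speed of bottle_yellow above 0.7 m/s and contact force between the fingers and bottle_yellow below 0.01 N) or (linear speed of jar above 0.7 m/s and contact force between the fingers and jar below 0.01 N)).
It fails at once if the glass flask is shifted by more than 20 mm or tipped more than 0.3 rad (distance of flask_mid from where it was at the start of the episode above 0.02 m or angle between flask_mid's own z axis and vertical above 0.3 rad).
It also fails if it takes over 131 s, if anything falls off the work surface, if the arm or the gripper's body presses on something with over 40 N, if the wrist force passes 120 N, or if a joint passes its speed limit or range.

## Working session

There is one attempt and no reset: what is moved stays moved. The work goes in short steps, Python scripts to look and compute and a tool call to move; the robot and the scene stay as the last step left them, time stands still between calls to the robot, and variables do not carry over. Pictures are saved under pics/ and viewed, at most 14 in all, crops included, and the job is handed in when it is done.

Besides the shell and the picture viewer there is one more tool, called after ">>>" as name(argument=value, ...) on one line, values as JSON. apply_moves: Moves the arm, as the interface text tells. Its arguments: {"type":"object","properties":{"motion":{"type":"string"},"force":{"type":"number"}},"required":["motion"]}

```bash
mkdir -p pics; ls; python3 - <<'E'
from cell import robot
import cv2,numpy as np
o=robot.observe(); print(o['time'],o['tool_pos'],o['tool_rot'],o['opening'])
T=['bottle_red_mid','bottle_blue_mid','bottle_yellow_mid','jar_mid','disc_red','disc_blue','disc_yellow','mat','pan','flask_mid']
for c in ['scene','side']:
    p=robot.read_camera(c); cv2.imwrite(f'pics/{c}0.png',p['img'][:,:,::-1])
    for t in T:
        try: print(c,t,[(np.round(d['centre'],3).tolist(),round(d['score'],2)) for d in robot.search_frame(t,p)[:3]])
        except Exception as e: print(t,e)
E
```

```text
pics
0.0 [0.12297312 0.50995941 0.22603384] [-3.14003708e+00 -2.44175870e-04  2.90480243e+00] 0.09173671417504994
scene bottle_red_mid [([0.54, -0.02, 0.084], 0.96)]
scene bottle_blue_mid [([0.606, -0.083, 0.081], 0.98)]
scene bottle_yellow_mid [([0.384, -0.033, 0.071], 0.83), ([0.593, 0.046, 0.078], 0.75), ([0.645, 0.473, 0.071], 0.73)]
scene jar_mid [([0.595, -0.016, 0.042], 0.56)]
scene disc_red [([0.522, -0.029, 0.006], 0.54), ([0.611, -0.089, 0.006], 0.4)]
scene disc_blue [([0.599, 0.049, 0.005], 0.63)]
scene disc_yellow [([0.606, -0.09, 0.004], 0.61)]
scene mat [([0.519, 0.32, 0.003], 0.79)]
scene pan [([0.557, -0.33, 0.059], 0.79), ([0.591, 0.048, 0.08], 0.7)]
scene flask_mid [([0.4, -0.142, 0.042], 0.84)]
side bottle_red_mid [([0.582, -0.023, 0.036], 0.5)]
side bottle_blue_mid [([0.58, -0.085, 0.075], 0.87), ([0.567, 0.052, 0.095], 0.57)]
side bottle_yellow_mid [([0.627, 0.468, 0.058], 0.92), ([0.569, 0.054, 0.095], 0.89), ([0.28, 0.268, 0.066], 0.79)]
side jar_mid [([0.576, -0.082, 0.073], 0.73), ([0.581, -0.025, 0.039], 0.48), ([0.572, -0.089, 0.011], 0.31)]
side disc_red [([0.504, -0.027, 0.008], 0.73)]
side disc_blue [([0.555, 0.069, 0.007], 0.57)]
side disc_yellow [([0.571, -0.088, 0.008], 0.51)]
side mat []
side pan [([0.487, -0.344, 0.061], 0.78)]
side flask_mid [([0.38, -0.147, 0.038], 0.92), ([0.495, 0.315, 0.003], 0.74)]
```

View pics/scene0.png

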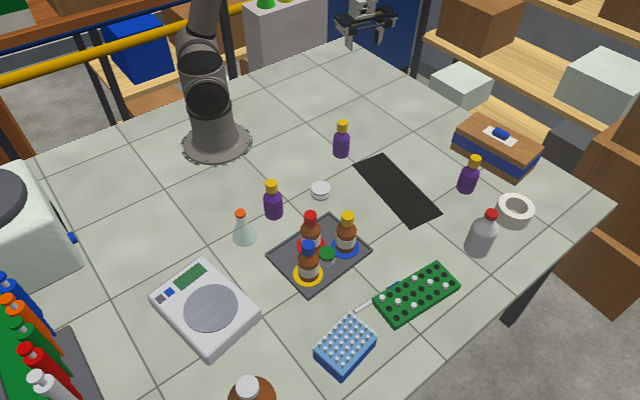

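View pics/side0.png

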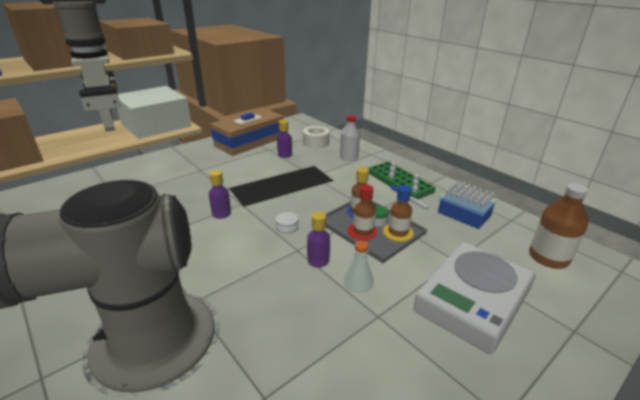

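The scene view shows the red bottle on the red disc (310,230), the blue bottle on the yellow disc (308,262) and the yellow bottle on the blue disc (346,232). The jar is at (327,254), the mat at (398,190), the pan at (210,308) and the flask at (242,228). The purple bottles are decoys. The side view agrees, but it is blurred.

```bash
cat > h.py <<'E'
from cell import robot
import cv2,numpy as np
from scipy.spatial.transform import Rotation as Ro
def cam(name):
    o=robot.observe(); p=robot.read_camera(name)
    f=200/np.tan(np.radians(p['fovy'])/2); K=np.array([[f,0,p['cx']],[0,f,p['cy']],[0,0,1]])
    if 'hand_eye' in p:
        T=np.eye(4); T[:3,:3]=Ro.from_euler('xyz',o['tool_rot']).as_matrix(); T[:3,3]=o['tool_pos']
        W=T@p['hand_eye']; R=W[:3,:3]; c=W[:3,3]
    else: R=p['R'].T; c=-R@p['t']
    p['K'],p['Rw'],p['c'],p['o']=K,R,c,o
    return p
def plane(p,uv,z):
    uv=np.atleast_2d(uv).astype(float); d=np.c_[uv,np.ones(len(uv))]@np.linalg.inv(p['K']).T@p['Rw'].T
    return p['c']+d*((z-p['c'][2])/d[:,2])[:,None]
def fitplane(p,mask,z):
    c=max(cv2.findContours(mask.astype(np.uint8),0,1)[0],key=cv2.contourArea)[:,0]
    return plane(p,c,z)[:,:2]
def hsv(p): return cv2.cvtColor(p['img'],cv2.COLOR_RGB2HSV)
def col(p,name):
    h,s,v=cv2.split(hsv(p)); 
    r={'red':(h<7)|(h>172),'blue':(h>105)&(h<128),'yellow':(h>18)&(h<32),'green':(h>45)&(h<85)}[name]
    return r&(s>130)&(v>50)
def rel(o,xy): # world xy shift -> tool cm
    R=Ro.from_euler('xyz',o['tool_rot']).as_matrix(); return R.T@np.r_[xy,0]*100
E
python3 - <<'E'
from h import *
p=cam('scene'); print(p['c'],p['fovy'],p['cx'],p['cy'])
for t,z in [('mat',.002),('pan',.068)]:
    r=robot.trace(t,p)[0]; q=fitplane(p,r['pixels'],z)
    if t=='mat': print(t,cv2.minAreaRect((q*1000).astype(np.float32)))
    else: print(t,cv2.fitEllipse((q*1000).astype(np.float32)))
for t,z in [('bottle_red_mid',0),('bottle_blue_mid',0),('jar_mid',0)]:
    r=robot.trace(t,p)[0]; 
    m=r['pixels']; v,u=np.nonzero(m); print(t,u.min(),u.max(),v.min(),v.max(),m.sum())
E
```

```text
[ 1.08582375 -0.43916599  0.96177929] 48.37388258847726 323.0594411903585 202.52871321869893
mat ((507.47369384765625, 319.427001953125), (120.8862075805664, 300.4671325683594), 81.19330596923828)
pan ((546.8837890625, -326.8263854980469), (185.25489807128906, 271.59747314453125), 97.51351165771484)
bottle_red_mid 301 320 210 251 530
bottle_blue_mid 298 319 239 282 753Traceback (most recent call last):
  File "<stdin>", line 8, in <module>
IndexError: list index out of range
```

>>> apply_moves(motion="100 0 0 -6 0 0 0; 100 0 0 -6 0 0 0")

```text
time: 1.65
tool_pos: [0.123, 0.51, 0.3479]
tool_rot: [-3.14, -0.0, 2.905]
contact_force: [1.0, 1.3, 0.2]
opening: 0.0919
grip_force: 0.0
```

>>> apply_moves(motion="100 0 0 0 0 0 -0.1185; 100 0 0 0 0 0 -0.1185; 100 -3.7 -4.4 0 0 0 0; 100 -3.7 -4.4 0 0 0 0; 100 -3.7 -4.4 0 0 0 0; 100 -3.7 -4.4 0 0 0 0; 100 -3.7 -4.4 0 0 0 0; 100 -3.7 -4.4 0 0 0 0; 100 -3.7 -4.4 0 0 0 0; 100 -3.7 -4.4 0 0 0 0; 100 -3.7 -4.4 0 0 0 0; 100 -3.7 -4.4 0 0 0 0; 100 -3.7 -4.4 0 0 0 0; 100 -3.7 -4.4 0 0 0 0; 100 0 0 0 0 0 0; 100 0 0 0 0 0 0")

```text
time: 3.65
tool_pos: [0.567, -0.0174, 0.3464]
tool_rot: [3.141, -0.001, 3.141]
contact_force: [-0.3, -0.8, 0.2]
opening: 0.0919
grip_force: 0.0
```

```bash
python3 - <<'E'
from h import *
p=cam('wrist'); cv2.imwrite('pics/w1.png',p['img'][:,:,::-1]); print(p['c'],p['Rw'],p['fovy'],p['o']['tool_pos'],p['o']['tool_rot'])
def e(n,x): print(n,x)
for n in ['red','blue','yellow','green']:
    m=col(p,n).astype(np.uint8); k,l,s,c=cv2.connectedComponentsWithStats(m)
    for i in range(1,k):
        if s[i,4]>150: e(n,(s[i].tolist(),c[i].round(1),plane(p,c[i],.008)[0].round(3),plane(p,c[i],.134)[0].round(3)))
for t in ['bottle_red_mid','bottle_blue_mid','bottle_yellow_mid','jar_mid','disc_red','disc_blue','disc_yellow','pan']:
    print(t,[(np.round(d['centre'],3).tolist(),round(d['score'],2)) for d in robot.search_frame(t,p)[:2]])
E
```

```text
[ 0.4859688  -0.01758448  0.50530673] [[ 1.03496382e-03  9.56030159e-01  2.93266542e-01]
 [ 9.99998780e-01 -1.33250977e-03  8.14811543e-04]
 [ 1.16976494e-03  2.93265341e-01 -9.56030372e-01]] 71.1199889547978 [ 0.56697014 -0.01737231  0.34640728] [ 3.14095560e+00 -8.81906396e-04  3.14138873e+00]
red ([296, 116, 43, 43, 515], array([318. , 130.3]), array([ 0.508, -0.011,  0.008]), array([ 0.502, -0.012,  0.134]))
red ([305, 134, 24, 26, 466], array([316.5, 146.4]), array([ 0.535, -0.013,  0.008]), array([ 0.523, -0.014,  0.134]))
blue ([334, 152, 41, 40, 420], array([347.1, 167. ]), array([0.572, 0.042, 0.008]), array([0.55 , 0.027, 0.134]))
blue ([264, 183, 23, 24, 437], array([275.2, 194.5]), array([ 0.623, -0.089,  0.008]), array([ 0.588, -0.071,  0.134]))
blue ([239, 257, 48, 18, 397], array([263. , 264.1]), array([ 0.766, -0.119,  0.008]), array([ 0.695, -0.094,  0.134]))
yellow ([295, 0, 26, 32, 692], array([308. ,  14.3]), array([ 0.335, -0.027,  0.008]), array([ 0.373, -0.024,  0.134]))
yellow ([263, 156, 42, 38, 543], array([285.8, 168.9]), array([ 0.575, -0.068,  0.008]), ar
[... 449 characters left out ...]
[0.926, 0.29 , 0.008]), array([0.814, 0.212, 0.134]))
green ([308, 166, 24, 24, 457], array([319.2, 177.5]), array([ 0.591, -0.008,  0.008]), array([ 0.564, -0.011,  0.134]))
green ([323, 258, 70, 17, 810], array([356. , 266.1]), array([0.771, 0.066, 0.008]), array([0.699, 0.045, 0.134]))
bottle_red_mid [([0.52, -0.012, 0.087], 0.73)]
bottle_blue_mid [([0.582, -0.066, 0.092], 0.9)]
bottle_yellow_mid [([0.632, 0.468, 0.062], 0.88), ([0.373, -0.023, 0.084], 0.81)]
jar_mid [([0.582, -0.01, 0.04], 0.63)]
disc_red [([0.506, -0.002, 0.01], 0.94), ([0.571, -0.062, 0.005], 0.73)]
disc_blue [([0.57, 0.033, 0.003], 0.85)]
disc_yellow [([0.572, -0.062, 0.007], 0.58)]
pan [([0.516, -0.31, 0.054], 0.74)]
```

View pics/w1.png

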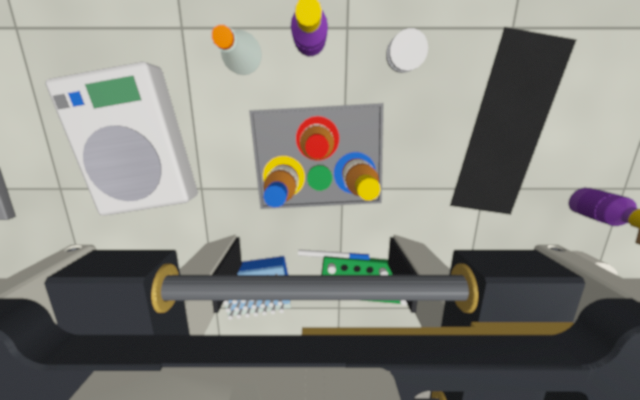

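The wrist view shows the caps: red (317,146), blue (275,194) and yellow (368,187). The jar lid is at (319,177). The discs are red at the front, yellow on the right and blue on the left. The pan is at (122,162) and the mat at (512,120). I'll check the lens against known sizes.

```bash
python3 - <<'E'
from h import *
p=cam('wrist')
print(p['cx'],p['cy'])
q=plane(p,[[251,111],[383,104],[381,203],[262,208]],.014)[:,:2]; print(q.round(3),np.linalg.norm(np.roll(q,-1,0)-q,axis=1).round(3), q.mean(0))
m=robot.trace('mat',p)
if m: q=fitplane(p,m[0]['pixels'],.002); print(cv2.minAreaRect((q*1000).astype(np.float32)))
s=cam('scene')
for n in ['red','blue','yellow','green']:
    m=col(s,n).astype(np.uint8); m[:200]=0;m[300:]=0;m[:,:280]=0;m[:,370:]=0
    k,l,st,c=cv2.connectedComponentsWithStats(m)
    for i in range(1,k):
        if st[i,4]>30: print(n,st[i].tolist(),c[i].round(1),plane(s,c[i],.008)[0,:2].round(3),plane(s,c[i],.041)[0,:2].round(3),plane(s,c[i],.125)[0,:2].round(3))
np.save('s.npy',s['img'])
x=cv2.resize(s['img'][195:315,240:400],(800,600),interpolation=cv2.INTER_CUBIC); cv2.imwrite('pics/s1.png',x[:,:,::-1])
E
```

```text
314.29430111244517 202.80208847134597
[[ 0.477 -0.123]
 [ 0.466  0.097]
 [ 0.638  0.106]
 [ 0.647 -0.114]] [0.22  0.172 0.22  0.171] [ 0.55704718 -0.0084621 ]
((506.5911865234375, 319.9007263183594), (126.10466766357422, 303.1706848144531), 81.5888900756836)
red [304, 210, 13, 17, 182] [310. 218.] [0.449 0.042] [0.471 0.026] [ 0.527 -0.017]
red [319, 237, 6, 11, 34] [321.8 242.2] [0.535 0.016] [0.554 0.   ] [ 0.603 -0.04 ]
red [297, 238, 5, 15, 54] [298.9 245.1] [ 0.505 -0.038] [ 0.525 -0.052] [ 0.576 -0.087]
blue [302, 239, 13, 17, 195] [307.9 247. ] [ 0.525 -0.023] [ 0.544 -0.037] [ 0.593 -0.074]
blue [331, 239, 28, 20, 193] [345.6 251.1] [0.596 0.047] [0.613 0.03 ] [ 0.656 -0.013]
yellow [341, 210, 13, 18, 181] [347.1 218.6] [0.514 0.123] [0.534 0.103] [0.584 0.054]
yellow [293, 266, 30, 21, 248] [306.9 278. ] [ 0.599 -0.083] [ 0.616 -0.095] [ 0.659 -0.127]
green [319, 245, 16, 15, 181] [326.8 252.2] [0.568 0.006] [ 0.586 -0.01 ] [ 0.632 -0.049]
```

View pics/s1.png

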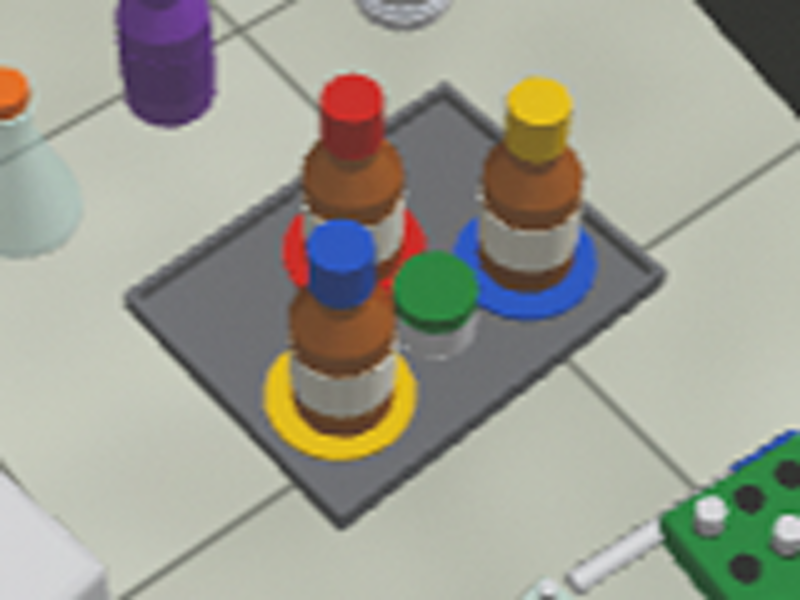

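>>> apply_moves(motion="75 -0.7 3.6 0 0 0 0; 75 -0.6 3.6 3 0 0 0; 75 0 0 5 0 0 0; 75 0 0 5 0 0 0; 75 0 0 5 0 0 0; 75 0 0 4 0 0 0; 75 0 0 2.4 0 0 0; 75 0 0 0 0 0 0; 75 0 0 0 0 0 0; 0 0 0 0 0 0 0; 0 0 0 0 0 0 0; 0 0 0 0 0 0 0; 0 0 0 0 0 0 0; 0 0 0 0 0 0 0", force=20)

```text
time: 6.0
tool_pos: [0.5803, 0.0546, 0.1028]
tool_rot: [3.141, 0.0, -3.141]
contact_force: [-0.6, 0.0, 0.4]
opening: 0.0317
grip_force: 20.0
```

>>> apply_moves(motion="0 0 0 -2 0 0 0; 0 0 0 -4 0 0 0; 0 0 0 -4 0 0 0; 0 -0.2 3 0 0 0 0; 0 -0.3 4.4 0 0 0 0; 0 -0.3 5 0 0 0 0; 0 -0.3 5 0 0 0 0; 0 -0.3 4.6 0 0 0 0; 0 -0.2 3 0 0 0 0; 0 0 0 4 0 0 0; 0 0 0 4 0 0 0; 0 0 0 1.5 0 0 0; 0 0 0 0.6 0 0 0; 0 0 0 0 0 0 0; 0 0 0 0 0 0 0")

```text
time: 7.88
tool_pos: [0.597, 0.3047, 0.1034]
tool_rot: [3.141, 0.003, -3.142]
contact_force: [-0.6, -0.4, -2.1]
opening: 0.0314
grip_force: 20.0
```

>>> apply_moves(motion="0 0 0 0.3 0 0 0; 0 0 0 0.25 0 0 0; 0 0 0 0.1 0 0 0; 0 0 0 0 0 0 0; 0 0 0 0 0 0 0")

```text
time: 8.5
tool_pos: [0.5966, 0.3048, 0.0967]
tool_rot: [3.141, 0.002, -3.141]
contact_force: [-0.7, -0.5, 5.7]
opening: 0.0322
grip_force: 20.0
```

>>> apply_moves(motion="75 0 0 0 0 0 0; 75 0 0 0 0 0 0; 75 0 0 0 0 0 0; 75 0 0 -2 0 0 0; 75 0 0 -6 0 0 0; 75 1 -5 0 0 0 0; 75 1.1 -5 0 0 0 0; 75 1.1 -5 0 0 0 0; 75 1.1 -5 0 0 0 0; 75 1.1 -5 0 0 0 0; 75 1.1 -5 0 0 0 0; 75 0.8 -2 0 0 0 0; 75 0 0 0 0 0 0; 75 0 0 4 0 0 0; 75 0 0 3.5 0 0 0; 75 0 0 0 0 0 0; 75 0 0 0 0 0 0")

```text
time: 10.62
tool_pos: [0.5242, -0.015, 0.1013]
tool_rot: [-3.142, 0.002, -3.141]
contact_force: [1.0, -0.7, 0.9]
opening: 0.0689
grip_force: 0.0
```

>>> apply_moves(motion="0 0 0 0 0 0 0; 0 0 0 0 0 0 0; 0 0 0 0 0 0 0; 0 0 0 0 0 0 0; 0 0 0 0 0 0 0")

```text
time: 11.25
tool_pos: [0.5233, -0.0155, 0.1003]
tool_rot: [3.141, 0.0, -3.142]
contact_force: [-0.6, 0.7, 1.6]
opening: 0.0317
grip_force: 20.0
```

>>> apply_moves(motion="0 0 0 -2 0 0 0; 0 0 0 -4 0 0 0; 0 0 0 -4 0 0 0; 0 0.2 3 0 0 0 0; 0 0.2 5 0 0 0 0; 0 0.2 5 0 0 0 0; 0 0.2 5.5 0 0 0 0; 0 0.3 5.5 0 0 0 0; 0 0.3 5 0 0 0 0; 0 0.2 3.5 0 0 0 0; 0 0 1 0 0 0 0; 0 0 0 4 0 0 0; 0 0 0 4 0 0 0; 0 0 0 1.5 0 0 0; 0 0 0 0.7 0 0 0; 0 0 0 0.3 0 0 0; 0 0 0 0.1 0 0 0; 0 0 0 0 0 0 0; 0 0 0 0 0 0 0")

```text
time: 13.62
tool_pos: [0.5074, 0.3196, 0.0948]
tool_rot: [3.141, 0.001, -3.141]
contact_force: [0.1, -0.3, -2.7]
opening: 0.0317
grip_force: 20.0
```

>>> apply_moves(motion="0 0 0 0.1 0 0 0; 0 0 0 0.05 0 0 0; 0 0 0 0 0 0 0")

```text
time: 14.0
tool_pos: [0.5078, 0.3198, 0.0943]
tool_rot: [3.141, 0.002, -3.141]
contact_force: [-1.8, -0.2, 7.0]
opening: 0.0315
grip_force: 20.0
```

>>> apply_moves(motion="75 0 0 0 0 0 0; 75 0 0 0 0 0 0; 75 0 0 0 0 0 0; 75 0 0 -2 0 0 0; 75 0 0 -6 0 0 0; 75 -1.0 -5 0 0 0 0; 75 -1.1 -5.5 0 0 0 0; 75 -1.1 -5.5 0 0 0 0; 75 -1.1 -5.5 0 0 0 0; 75 -1.1 -5.5 0 0 0 0; 75 -1.1 -5.5 0 0 0 0; 75 -1.1 -4 0 0 0 0; 75 -0.6 -2.7 0 0 0 0; 75 0 0 0 0 0 0; 75 0 0 4 0 0 0; 75 0 0 3.3 0 0 0; 75 0 0 0 0 0 0; 75 0 0 0 0 0 0")

```text
time: 16.25
tool_pos: [0.59, -0.072, 0.101]
tool_rot: [-3.141, 0.002, -3.141]
contact_force: [0.0, 0.1, 0.2]
opening: 0.0688
grip_force: 0.0
```

>>> apply_moves(motion="0 0 0 0 0 0 0; 0 0 0 0 0 0 0; 0 0 0 0 0 0 0; 0 0 0 0 0 0 0; 0 0 0 0 0 0 0")

```text
time: 16.88
tool_pos: [0.5893, -0.0725, 0.0999]
tool_rot: [3.141, 0.0, -3.141]
contact_force: [-0.2, 0.4, 0.8]
opening: 0.0315
grip_force: 20.0
```

>>> apply_moves(motion="0 0 0 -2 0 0 0; 0 0 0 -4 0 0 0; 0 0 0 -5 0 0 0; 0 0 0 -3 0 0 0; 0 1.1 2.5 0 0 0 0; 0 2 5 0 0 0 0; 0 2 5 0 0 0 0; 0 2 5 0 0 0 0; 0 2 5 0 0 0 0; 0 2 5 0 0 0 0; 0 2 5 0 0 0 0; 0 2 4 0 0 0 0; 0 1.5 3 0 0 0 0; 0 0.5 1 0 0 0 0; 0 0 0 4 0 0 0; 0 0 0 5 0 0 0; 0 0 0 4 0 0 0; 0 0 0 1.2 0 0 0; 0 0 0 0 0 0 0; 0 0 0 0 0 0 0")

```text
time: 19.38
tool_pos: [0.4194, 0.3329, 0.0994]
tool_rot: [3.14, 0.003, 3.142]
contact_force: [-0.3, -0.4, -3.2]
opening: 0.0313
grip_force: 20.0
```

>>> apply_moves(motion="0 0 0 0.3 0 0 0; 0 0 0 0.15 0 0 0; 0 0 0 0 0 0 0; 0 0 0 0 0 0 0")

```text
time: 19.88
tool_pos: [0.4185, 0.3327, 0.0938]
tool_rot: [3.141, 0.001, -3.141]
contact_force: [0.2, -0.1, 3.2]
opening: 0.0313
grip_force: 20.0
```

>>> apply_moves(motion="75 0 0 0 0 0 0; 75 0 0 0 0 0 0; 75 0 0 0 0 0 0; 75 0 0 -2 0 0 0; 75 0 0 -6 0 0 0; 90 -1.6 -3.5 -4 0 0 0; 90 -2 -4.5 -3 0 0 0; 90 -2 -4.5 -3 0 0 0; 90 -2 -4.5 -2 0 0 0; 90 -2 -4.5 0 0 0 0; 90 -2 -4.5 0 0 0 0; 90 -2 -4.5 0 0 0 0; 90 -2 -3 0 0 0 0; 90 -1 -1.5 0 0 0 0; 90 0 0 0 0 0 0; 90 0 0 0 0 0 0")

```text
time: 21.88
tool_pos: [0.5837, -0.0163, 0.2933]
tool_rot: [3.141, -0.0, -3.14]
contact_force: [-0.4, 0.1, -0.1]
opening: 0.0827
grip_force: 0.0
```

```bash
python3 - <<'E'
from h import *
p=cam('wrist'); cv2.imwrite('pics/w2.png',p['img'][:,:,::-1]); print(p['o']['tool_pos'])
for n,z in [('red',.008),('blue',.008),('yellow',.008),('green',.041)]:
    m=col(p,n).astype(np.uint8); k,l,s,c=cv2.connectedComponentsWithStats(m)
    for i in range(1,k):
        if s[i,4]>150:
            q=(plane(p,cv2.findContours((l==i).astype(np.uint8),0,1)[0][0][:,0],z)[:,:2]*1000).astype(np.float32)
            e=cv2.fitEllipse(q); print(n,s[i].tolist(),np.round(e[0],1),np.round(e[1],1))
for t in ['jar_mid','pan','mat','bottle_blue_mid']:
    for d in robot.trace(t,p)[:1]:
        q=fitplane(p,d['pixels'],.068)*1000; print(t,d['score'],cv2.fitEllipse(q.astype(np.float32)))
E
```

```text
[ 0.58374019 -0.01626663  0.29325801]
red [293, 104, 49, 51, 1933] [521.6 -12.1] [73.5 73.8]
red [580, 107, 51, 28, 1151] [508.2 428.6] [39.5 80.4]
blue [613, 23, 27, 31, 650] [398.5 425.8] [37.3 39.3]
blue [30, 74, 17, 16, 180] [ 453.4 -420.2] [19.3 22.1]
blue [336, 146, 47, 46, 1694] [582.3  55. ] [72.9 73.6]
blue [245, 263, 37, 12, 353] [ 763.5 -103. ] [21.4 79.3]
yellow [256, 150, 47, 46, 1723] [588.8 -72.8] [74.1 74.5]
yellow [549, 181, 45, 29, 959] [625.5 408.1] [40.4 82.9]
yellow [167, 264, 24, 49, 574] [ 804.2 -264.8] [ 39.6 102.3]
yellow [439, 264, 24, 49, 573] [804.  233.7] [ 40.7 103. ]
yellow [287, 322, 278, 13, 2356] [893.3 336.7] [ 25.8 722.8]
green [306, 160, 27, 28, 599] [584.  -9.] [39.4 40.9]
green [323, 263, 62, 12, 518] [744.3  45.7] [ 19.2 122.9]
green [320, 301, 32, 8, 166] [811.9  25.6] [13.  64.9]
green [361, 301, 40, 12, 298] [815.9 103.4] [21.5 77. ]
jar_mid 0.6 ((577.1626586914062, -9.175889015197754), (40.90735626220703, 42.851036071777344), 111.95467376708984)
pan 0.96 ((524.140380859375, -304.2091979980469), (199.15884399414062, 245.99143981933594), 99.53059387207031)
mat 0.17 ((399.0510559082031, -123.16297912597656), (51.29973602294922, 77.2149429321289), 142.20741271972656)
bottle_blue_mid 0.76 ((422.8814697265625, 320.4911804199219), (49.96920394897461, 128.64584350585938), 12.675119400024414)
```

View pics/w2.png

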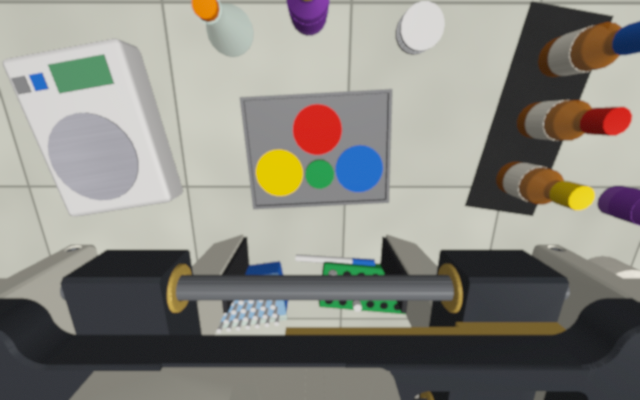

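The discs are bare, the jar lid is at (319,174) and all three bottles stand on the mat. Next, the jar.

>>> apply_moves(motion="75 0 0.75 3 0 0 0; 75 0 0 5 0 0 0; 75 0 0 5 0 0 0; 75 0 0 5 0 0 0; 75 0 0 5 0 0 0; 75 0 0 3 0 0 0; 75 0 0 1.8 0 0 0; 75 0 0 0 0 0 0; 75 0 0 0 0 0 0; 0 0 0 0 0 0 0; 0 0 0 0 0 0 0; 0 0 0 0 0 0 0; 0 0 0 0 0 0 0; 0 0 0 0 0 0 0", force=10)

```text
time: 23.88
tool_pos: [0.5845, -0.01, 0.0157]
tool_rot: [3.142, 0.001, -3.141]
contact_force: [-0.8, 0.5, 5.1]
opening: 0.0436
grip_force: 10.0
```

>>> apply_moves(motion="0 0 0 -2 0 0 0; 0 0 0 -5 0 0 0; 0 0 0 -5 0 0 0; 0 0 0 -5 0 0 0; 0 0 -3 -5 0 0 0; 0 0.2 -5 0 0 0 0; 0 0.3 -5 0 0 0 0; 0 0.3 -5 0 0 0 0; 0 0.3 -5 0 0 0 0; 0 0.3 -4.5 0 0 0 0; 0 0.3 -2.5 0 0 0 0; 0 0 0 0 0 0 0; 0 0 0 0 0 0 0")

```text
time: 25.5
tool_pos: [0.5675, -0.3087, 0.235]
tool_rot: [3.141, -0.0, -3.141]
contact_force: [0.1, 0.4, 0.2]
opening: 0.0439
grip_force: 10.0
```

```bash
python3 - <<'E'
from h import *
p=cam('wrist'); cv2.imwrite('pics/w3.png',p['img'][:,:,::-1]); print(p['o']['tool_pos'],p['o']['opening'])
d=robot.trace('pan',p)
m=d[0]['pixels'] if d else None
if d:
    v,u=np.nonzero(m); print(u.min(),u.max(),v.min(),v.max())
    q=fitplane(p,m,.058)*1000; print(cv2.minAreaRect(q.astype(np.float32)))
E
```

```text
[ 0.56751939 -0.30873626  0.23503466] 0.04386595003765221
217 375 41 237
((526.0200805664062, -323.4886779785156), (216.2403564453125, 156.80352783203125), 9.286540031433105)
```

View pics/w3.png

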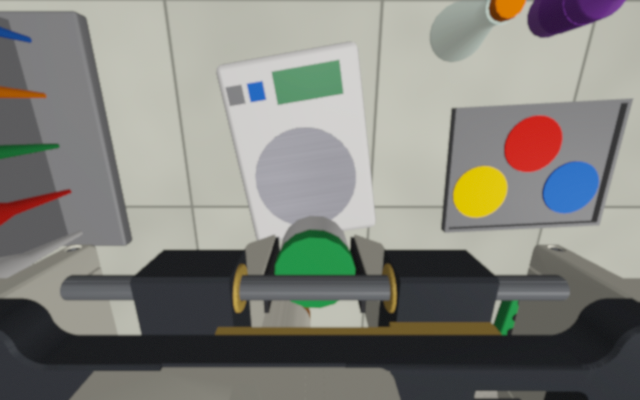

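The pan circle spans columns 256–356 and rows 127–226, centre about (306,176). The jar is held level in the gripper.

```bash
python3 - <<'E'
from h import *
p=cam('wrist')
q=plane(p,[[306,127],[306,226],[256,177],[356,177],[306,176.5]],.068)[:,:2]; print(q.round(4)); print(np.linalg.norm(q[0]-q[1]),np.linalg.norm(q[2]-q[3]),(q[:2].mean(0)[0],q[2:4].mean(0)[1]))
E
```

```text
[[ 0.4977 -0.3178]
 [ 0.6174 -0.3187]
 [ 0.555  -0.3776]
 [ 0.5549 -0.2589]
 [ 0.5544 -0.3183]]
0.11969370513710618 0.11861722567489445 (np.float64(0.5575482925219688), np.float64(-0.3182486329675822))
```

>>> apply_moves(motion="0 1.1 -1 0 0 0 0; 0 0 0 4 0 0 0; 0 0 0 5 0 0 0; 0 0 0 4 0 0 0; 0 0 0 2 0 0 0; 0 0 0 0.3 0 0 0; 0 0 0 0 0 0 0; 0 0 0 0 0 0 0")

```text
time: 26.65
tool_pos: [0.5569, -0.3206, 0.0837]
tool_rot: [-3.14, 0.002, -3.141]
contact_force: [0.6, -0.0, -1.1]
opening: 0.0435
grip_force: 10.0
```

>>> apply_moves(motion="0 0 0.1 0.2 0 0 0; 0 0 0.1 0.2 0 0 0; 0 0 0 0.05 0 0 0; 0 0 0 0 0 0 0; 0 0 0 0 0 0 0")

```text
time: 27.28
tool_pos: [0.5565, -0.3181, 0.0786]
tool_rot: [-3.141, 0.001, -3.141]
contact_force: [-2.1, 1.1, 5.7]
opening: 0.0435
grip_force: 10.0
```

>>> apply_moves(motion="75 0 0 0 0 0 0; 75 0 0 0 0 0 0; 75 0 0 0 0 0 0; 75 0 0 0 0 0 0; 75 0 0 -2 0 0 0; 75 0 0 -4 0 0 0; 75 0 0 -5 0 0 0; 75 0 0 -5 0 0 0; 75 0 0 0 0 0 0; 75 0 0 0 0 0 0")

```text
time: 28.52
tool_pos: [0.556, -0.3178, 0.237]
tool_rot: [3.141, -0.001, -3.141]
contact_force: [0.1, -0.8, 0.0]
opening: 0.0688
grip_force: 0.0
```

```bash
python3 - <<'E'
from h import *
p=cam('wrist'); cv2.imwrite('pics/w4.png',p['img'][:,:,::-1]); print(p['o']['time'],p['o']['tool_pos'])
m=col(p,'green').astype(np.uint8);k,l,s,c=cv2.connectedComponentsWithStats(m)
for i in range(1,k):
    if s[i,4]>150:
        q=(plane(p,cv2.findContours((l==i).astype(np.uint8),0,1)[0][0][:,0],.104)[:,:2]*1000).astype(np.float32)
        e=cv2.fitEllipse(q); print(s[i].tolist(),np.round(e[0],1),np.round(e[1],1))
s=cam('scene')
for b,z in [('red',.113),('blue',.113),('yellow',.113)]:
    m=col(s,b).astype(np.uint8);k,l,st,c=cv2.connectedComponentsWithStats(m)
    for i in range(1,k):
        if 60<st[i,4]<400: print(b,c[i].round(),plane(s,c[i],z)[0,:2].round(3))
E
```

```text
28.525 [ 0.55597329 -0.31780182  0.23695873]
[0, 155, 70, 23, 642] [ 522.1 -629.1] [13.4 97.1]
[295, 176, 38, 38, 1132] [ 555.6 -318.2] [39.7 41.9]
red [401. 160.] [0.507 0.32 ]
red [491. 214.] [0.789 0.358]
blue [116.  58.] [-0.496 -0.105]
blue [501. 133.] [0.606 0.645]
blue [383. 142.] [0.42  0.334]
blue [ 72. 237.] [ 0.22  -0.492]
blue [341. 365.] [ 0.849 -0.188]
yellow [232.  10.] [-0.577  0.42 ]
yellow [212.  16.] [-0.577  0.328]
yellow [342. 125.] [0.288 0.289]
yellow [474. 161.] [0.636 0.484]
yellow [421. 180.] [0.596 0.306]
yellow [271. 186.] [ 0.367 -0.025]
yellow [204. 214.] [ 0.347 -0.212]
```

View pics/w4.png

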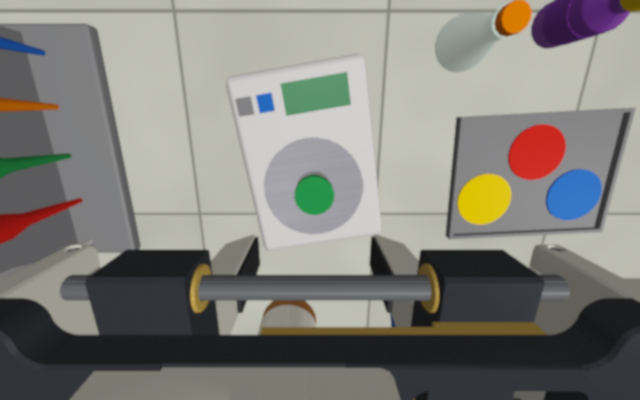

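The jar is upright and centred on the pan at (314,195). Next I'll return the bottles, starting with yellow.

>>> apply_moves(motion="75 -0.3 4 0 0 0 0; 75 -0.4 5.8 0 0 0 0; 75 -0.4 5.8 0 0 0 0; 75 -0.4 5.8 0 0 0 0; 75 -0.4 5.8 0 0 0 0; 75 -0.4 5.8 0 0 0 0; 75 -0.4 5.8 0 0 0 0; 75 -0.4 5.8 0 0 0 0; 75 -0.4 5.8 0 0 0 0; 75 -0.4 5.8 0 0 0 0; 75 -0.1 4.1 0 0 0 0; 75 0 2 0 0 0 0; 75 0 0 3 0 0 0; 75 0 0 5 0 0 0; 75 0 0 4 0 0 0; 75 0 0 2 0 0 0; 75 0 0 0 0 0 0; 75 0 0 0 0 0 0", force=20)

```text
time: 30.88
tool_pos: [0.5969, 0.3046, 0.0987]
tool_rot: [3.141, 0.001, 3.141]
contact_force: [0.7, 0.5, 0.1]
opening: 0.0691
grip_force: 0.0
```

>>> apply_moves(motion="0 0 0 0 0 0 0; 0 0 0 0 0 0 0; 0 0 0 0 0 0 0; 0 0 0 0 0 0 0; 0 0 0 0 0 0 0")

```text
time: 31.5
tool_pos: [0.5962, 0.3052, 0.0979]
tool_rot: [3.141, 0.0, -3.141]
contact_force: [0.8, 1.2, -0.2]
opening: 0.032
grip_force: 20.0
```

>>> apply_moves(motion="0 0 0 -2 0 0 0; 0 0 0 -4 0 0 0; 0 0 0 -5 0 0 0; 0 0 0 -3 0 0 0; 0 0.1 -3 0 0 0 0; 0 0.1 -5 0 0 0 0; 0 0.1 -5.3 0 0 0 0; 0 0.1 -5.5 0 0 0 0; 0 0.1 -5.5 0 0 0 0; 0 0.1 -5.5 0 0 0 0; 0 0.1 -4.5 0 0 0 0; 0 0.2 -2.5 0 0 0 0; 0 0 -1 0 0 0 0; 0 0 0 4 0 0 0; 0 0 0 5 0 0 0; 0 0 0 3 0 0 0; 0 0 0 1 0 0 0; 0 0 0 0.2 0 0 0; 0 0 0 0 0 0 0; 0 0 0 0 0 0 0")

```text
time: 34.0
tool_pos: [0.588, -0.0731, 0.107]
tool_rot: [-3.141, 0.002, -3.141]
contact_force: [0.0, 0.4, -2.3]
opening: 0.0315
grip_force: 20.0
```

>>> apply_moves(motion="0 0 0 0.2 0 0 0; 0 0 0 0.15 0 0 0; 0 0 0 0 0 0 0; 0 0 0 0 0 0 0")

```text
time: 34.5
tool_pos: [0.5879, -0.0731, 0.1038]
tool_rot: [-3.141, 0.002, -3.141]
contact_force: [-1.8, 1.3, 6.6]
opening: 0.0315
grip_force: 20.0
```

>>> apply_moves(motion="75 0 0 0 0 0 0; 75 0 0 0 0 0 0; 75 0 0 0 0 0 0; 75 0 0 -2 0 0 0; 75 0 0 -6 0 0 0; 75 1.0 5 0 0 0 0; 75 1.1 5.5 0 0 0 0; 75 1.1 5.5 0 0 0 0; 75 1.1 5.5 0 0 0 0; 75 1.1 5.5 0 0 0 0; 75 1.1 5.5 0 0 0 0; 75 1 4.5 0 0 0 0; 75 0.5 2.2 0 0 0 0; 75 0 0 0 0 0 0; 75 0 0 5 0 0 0; 75 0 0 3.9 0 0 0; 75 0 0 0 0 0 0; 75 0 0 0 0 0 0")

```text
time: 36.75
tool_pos: [0.5084, 0.3187, 0.0948]
tool_rot: [3.141, 0.002, 3.141]
contact_force: [-0.1, -0.7, 0.2]
opening: 0.0686
grip_force: 0.0
```

>>> apply_moves(motion="0 0 0 0 0 0 0; 0 0 0 0 0 0 0; 0 0 0 0 0 0 0; 0 0 0 0 0 0 0; 0 0 0 0 0 0 0")

```text
time: 37.38
tool_pos: [0.5073, 0.3191, 0.0934]
tool_rot: [3.141, 0.0, -3.141]
contact_force: [-0.1, 1.2, 0.0]
opening: 0.032
grip_force: 20.0
```

>>> apply_moves(motion="0 0 0 -2 0 0 0; 0 0 0 -5 0 0 0; 0 0 0 -5 0 0 0; 0 -0.2 -3 0 0 0 0; 0 -0.2 -5 0 0 0 0; 0 -0.2 -5.3 0 0 0 0; 0 -0.2 -5.5 0 0 0 0; 0 -0.2 -5.5 0 0 0 0; 0 -0.2 -4.8 0 0 0 0; 0 -0.2 -3 0 0 0 0; 0 0 -1 0 0 0 0; 0 0 0 4 0 0 0; 0 0 0 4 0 0 0; 0 0 0 2.3 0 0 0; 0 0 0 0.9 0 0 0; 0 0 0 0 0 0 0; 0 0 0 0 0 0 0")

```text
time: 39.5
tool_pos: [0.5219, -0.0119, 0.1022]
tool_rot: [-3.141, 0.002, -3.141]
contact_force: [-0.7, 0.7, -2.6]
opening: 0.0317
grip_force: 20.0
```

>>> apply_moves(motion="0 0 0 0.2 0 0 0; 0 0 0 0.1 0 0 0; 0 0 0 0 0 0 0; 0 0 0 0 0 0 0")

```text
time: 40.0
tool_pos: [0.5219, -0.0121, 0.0992]
tool_rot: [-3.141, 0.002, -3.141]
contact_force: [-1.2, 0.3, 5.0]
opening: 0.0314
grip_force: 20.0
```

>>> apply_moves(motion="75 0 0 0 0 0 0; 75 0 0 0 0 0 0; 75 0 0 0 0 0 0; 75 0 0 -2 0 0 0; 75 0 0 -6 0 0 0; 75 1.2 4 0 0 0 0; 75 1.5 5 0 0 0 0; 75 1.5 5 0 0 0 0; 75 1.5 5 0 0 0 0; 75 1.5 5 0 0 0 0; 75 1.5 5 0 0 0 0; 75 1.1 4 0 0 0 0; 75 0.5 1.5 0 0 0 0; 75 0 0 0 0 0 0; 75 0 0 5 0 0 0; 75 0 0 3.5 0 0 0; 75 0 0 0 0 0 0; 75 0 0 0 0 0 0")

```text
time: 42.25
tool_pos: [0.4194, 0.3325, 0.0946]
tool_rot: [3.141, 0.002, 3.141]
contact_force: [-0.9, -0.4, 0.1]
opening: 0.0685
grip_force: 0.0
```

>>> apply_moves(motion="0 0 0 0 0 0 0; 0 0 0 0 0 0 0; 0 0 0 0 0 0 0; 0 0 0 0 0 0 0; 0 0 0 0 0 0 0")

```text
time: 42.88
tool_pos: [0.4182, 0.333, 0.0934]
tool_rot: [3.141, 0.0, -3.141]
contact_force: [-0.0, -1.8, 2.0]
opening: 0.0315
grip_force: 20.0
```

>>> apply_moves(motion="0 0 0 -2 0 0 0; 0 0 0 -5 0 0 0; 0 0 0 -5 0 0 0; 0 -1.6 -2.7 0 0 0 0; 0 -2.6 -4.4 0 0 0 0; 0 -2.8 -4.8 0 0 0 0; 0 -2.8 -4.8 0 0 0 0; 0 -2.8 -4.8 0 0 0 0; 0 -2.2 -3.8 0 0 0 0; 0 -1.2 -2 0 0 0 0; 0 -0.3 -0.5 0 0 0 0; 0 0 0 4 0 0 0; 0 0 0 4 0 0 0; 0 0 0 2.3 0 0 0; 0 0 0 0.9 0 0 0; 0 0 0 0 0 0 0; 0 0 0 0 0 0 0")

```text
time: 45.0
tool_pos: [0.5818, 0.0554, 0.1024]
tool_rot: [3.141, 0.002, -3.141]
contact_force: [0.7, -0.2, -3.2]
opening: 0.0314
grip_force: 20.0
```

>>> apply_moves(motion="0 0 0 0.2 0 0 0; 0 0 0 0.1 0 0 0; 0 0 0 0 0 0 0; 0 0 0 0 0 0 0")

```text
time: 45.5
tool_pos: [0.5817, 0.055, 0.0994]
tool_rot: [3.141, 0.002, -3.141]
contact_force: [-1.6, -0.2, 5.1]
opening: 0.0317
grip_force: 20.0
```

Release, rise, back off, check.

>>> apply_moves(motion="75 0 0 0 0 0 0; 75 0 0 0 0 0 0; 75 0 0 0 0 0 0; 75 0 0 -2 0 0 0; 75 0 0 -6 0 0 0; 75 0 0 -6 0 0 0; 75 0 -2 -6 0 0 0; 75 0 -2 -2 0 0 0; 75 0 -2 0 0 0 0; 75 0 0 0 0 0 0; 75 0 0 0 0 0 0")

```text
time: 46.88
tool_pos: [0.5808, -0.0045, 0.3157]
tool_rot: [3.141, -0.003, 3.142]
contact_force: [-0.4, 0.4, -0.4]
opening: 0.0689
grip_force: 0.0
```

```bash
python3 - <<'E'
from h import *
p=cam('wrist'); cv2.imwrite('pics/w5.png',p['img'][:,:,::-1]); print(p['o']['time'],p['o']['tool_pos'])
for n in ['red','blue','yellow']:
    m=cv2.erode(col(p,n).astype(np.uint8),np.ones((2,2)));k,l,s,c=cv2.connectedComponentsWithStats(m)
    for i in range(1,k):
        if s[i,4]>100 and s[i,1]<240 and s[i,0]>150 and s[i,0]<450: print(n,s[i].tolist(),plane(p,c[i],.132)[0,:2].round(3))
s=cam('scene')
for b in ['red','blue','yellow']:
    m=col(s,b).astype(np.uint8);k,l,st,c=cv2.connectedComponentsWithStats(m)
    for i in range(1,k):
        q=plane(s,c[i],.119)[0,:2].round(3)
        if 60<st[i,4]<400 and .45<q[0]<.62 and abs(q[1])<.1: print(b,q)
E
```

```text
46.875 [ 0.58075238 -0.00446788  0.3156926 ]
red [288, 109, 45, 46, 414] [ 0.509 -0.01 ]
red [296, 124, 25, 26, 489] [ 0.521 -0.011]
blue [329, 148, 43, 40, 381] [0.55  0.033]
blue [349, 173, 26, 26, 479] [0.582 0.054]
yellow [286, 0, 23, 12, 206] [ 0.386 -0.022]
yellow [253, 152, 43, 42, 438] [ 0.557 -0.047]
yellow [249, 175, 28, 28, 580] [ 0.585 -0.07 ]
red [ 0.521 -0.011]
red [ 0.608 -0.047]
blue [0.582 0.056]
yellow [ 0.587 -0.072]
```

View pics/w5.png

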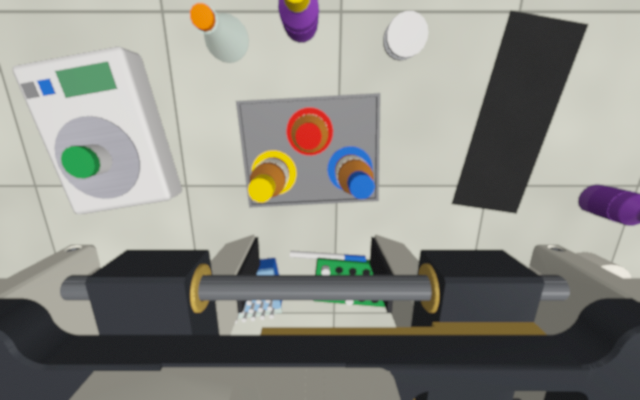

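The picture shows red (308,135), yellow (262,188) and blue (361,185) each upright and centred on the disc of its own colour. The jar is on the pan at (80,162), and the flask has not moved.

```bash
python3 -c "
from cell import robot
print(robot.hand_in())"
```

```text
the job is handed in; nothing more can be done
None
```

The job is handed in: in the last pictures each bottle stands upright on the disc of its own cap's colour, the jar sits centred on the pan and the flask is untouched, at about 47 s on the robot's clock. The hand-in returned no verdict.

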